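# Close up a row of pans with an adapter bar on a counter pan stand

### The job

Lay the loose adapter bar across the stand's two rails between the two pans, its end tongues resting on the rails, and let go of it. Then gently push the row together from the stand's left end until filled pan, bar and empty pan are tight against each other and against the stand's end stop, square and flat with no gap left; ease up as soon as it is tight, and leave the other things where they are.

Things in the scene. Friction and masses are not known exactly. Their poses are not given: they have to be found in the camera images.
- stand: Fixed steel stand, 200 x 412 mm; origin on the table under its middle. Two rails along its y, inner edges at x = +-81 mm, each 18 mm wide, tops 70 mm up, open between. Left (+y) end open; end plates 46 mm high. Adjustable end stop: upright plate, 26 mm high, clamped on the rails near the right end, its face 155 to 180 mm from the origin along -y, set anew each time, not measured. Yaw up to 12 deg.
- filled_pan: Loose steel pan with a beige filling, hanging by its rim on the rails 5 to 40 mm short of the end stop, free to slide along them. Rim 177 (x) x 109 (y) mm, its lower side 61 and top 65 mm above the pan's underside; body below the rim 158 x 90 mm (2 mm of play at each rail). 0.25 to 0.5 kg. Origin: centre of its underside; axes as the stand's.
- empty_pan: Loose steel pan of the same sizes, hollow (walls 4 mm), about 0.3 kg, hanging on the rails nearer the left, open end, 85 to 130 mm clear of the filled pan. Origin: centre of its underside; axes as the stand's. The outer edge of its rim, 54.5 mm from the origin along +y, can be pushed from the open end.
- adapter_bar: Loose bright metal channel, 177 (x) x 20 (y) x 16 mm, 0.16 kg, right way up on the table at the right; pinch it across the 20 mm. Origin: centre of its underside, z up. The upper 5 mm is the full length, the 11 mm below only 157 mm, so it drops between the rails and the 10 mm end tongues rest on them (origin then 11 mm below the rail tops).
- shaker_a: Bystander: steel shaker, 52 mm wide, 88 mm high, behind the stand. Origin: centre of its underside.
- shaker_b: Bystander: second steel shaker of the same size, behind the stand. Origin: centre of its underside.
- sauce_cup: Bystander: white cup of red sauce, 70 mm wide, 42 mm high. Origin: centre of its underside.
- label_block: Bystander: block of labels, 60 x 52 x 29 mm. Origin: centre of its underside.

How it is judged:
On the way:
1. The adapter bar lies flat across both rails between the pans, its tongues on the rails, and the fingers have let go of it (z of adapter_bar in the frame of stand between 0.056 and 0.062 m and x of adapter_bar in the frame of stand between -0.006 and 0.006 m and angle between adapter_bar's own z axis and vertical below 0.04 rad and y of adapter_bar in the frame of filled_pan above 0.055 m and y of adapter_bar in the frame of empty_pan below -0.055 m and angle between the x axis of adapter_bar and the x axis of stand, either way round below 0.08 rad and contact force between the fingers and adapter_bar below 0.1 N), for 0.2 s.
At the end, for the whole second after the job is handed in: Filled pan against the end stop, bar against filled pan, empty pan against bar, each gap under 2 mm and all square to the stand within 0.02 rad; pans hang level by their rims, bar lies flat with its tongues on the rails; nothing moves (y of end_stop_c0 in the frame of filled_pan above -0.0585 m and horizontal distance between each of filled_pan, empty_pan and adapter_bar below 0.0667 m and z of adapter_bar in the frame of stand between 0.056 and 0.062 m and x of adapter_bar in the frame of stand between -0.006 and 0.006 m and angle between each of adapter_bar, filled_pan, empty_pan's own z axis and vertical below 0.04 rad and y of adapter_bar in the frame of filled_pan above 0.055 m and y of adapter_bar in the frame of empty_pan below -0.055 m and z of filled_pan in the frame of stand between 0.006 and 0.012 m and z of empty_pan in the frame of stand between 0.006 and 0.012 m and angle between the x axis of each of filled_pan, empty_pan, adapter_bar and the x axis of stand, either way round below 0.02 rad and linear speed of each of filled_pan, empty_pan, adapter_bar below 0.01 m/s); the robot touches nothing.
It fails at once if A pan is tipped by more than 0.3 rad (angle between any of filled_pan, empty_pan's own z axis and vertical above 0.3 rad).
It fails at once if The row is forced: more than 45 N between the bar and a pan (contact force between adapter_bar and filled_pan above 45 N or contact force between adapter_bar and empty_pan above 45 N).
It fails at once if A bystander (shaker, sauce cup, label block) is moved by more than 30 mm (distance of any of shaker_a, shaker_b, sauce_cup, label_block from where it was at the start of the episode above 0.03 m).
It also fails if it takes over 51 s, if anything falls off the work surface, if the arm or the gripper's body presses on something with over 40 N, if the wrist force passes 120 N, or if a joint passes its speed limit or range.

### The arm

A 6-joint arm with a two-finger parallel gripper is mounted at the origin on a cart in front of the work surface, level with it; the furniture and walls round the work are solid. World frame = base frame: x ahead of the robot, y to its left, z up, the work surface at z = 0. Lengths are in m, angles in rad, forces in N, time in s.
With the tool pointing down it reaches from about 0.35 to 0.875 m from the base axis. Payload 15.5 kg.
Tool frame: the origin (TCP) lies between the finger pads; the fingertips stand 17 mm ahead of it and the grasp point (between the pads) lies 2 mm behind it; z points along the fingers, x is the direction in which the jaws open and shut, and the axes are right-handed (so a half turn about z gives the same grasp; the last joint's range is limited). The gripper opens to 85 mm and grips with 20 to 120 N. Pads are 22 mm wide; open, the fingers measure 114 mm over their backs; the gripper's body (76 mm by 85 mm) begins 54 mm behind the grasp point. The pads swing forward as they close: fully open they stand 13 mm farther back than shut.
Start: joints at [1.141, 0.494, 1.345, -0, 1.302, -0.096], TCP at [0.205, 0.591, 0.248] pointing down, gripper open.
Joint ranges: [-2.91, 2.91], [-0.82, 2.16], [0.22, 2.67], [-1.22, 4.37], [0.12, 2.79], [-3.08, 3.08]. Speed limits (rad/s): [1.89, 1.89, 2.57, 3.01, 3.01, 3.01].

### API

Orientations are given as a unit quaternion [x, y, z, w].
In Python, from station import arm gives the robot as it stands.
- The arm moves only by the shell command python3 -m inch 'ROWS' [FORCE]. ROWS is JSON, a list of rows, each an object of numbers: "dx", "dy", "dz": the shift along the tool's x, y, z in cm; "yaw": the turn about the tool's z in degrees; "claw": the closure, from -1 (fully open) to 1 (shut), so that 0 is half open. A call has 1 to 20 rows; each row is the pose to reach, as a shift and turn from the pose commanded when the call began, along the tool's axes at that moment; what a row does not reach only later rows make up. A row lasts 1/12 s, in which the tool goes at most 41.7 mm and 7.16 degrees, less where a joint would pass 70% of its speed; a pose out of reach is approached as far as the arm can. A call with a gripper value outside its range is refused whole. The fingers move at their own pace and stop on an object; FORCE is the grip in N (left out, the last holds). Time passes only in rows, so rows that repeat a pose let the fingers close. It gives the time, the measured TCP pose, the force and the opening at its end, in the units of the state.
- arm.get_state(): the state, without advancing time (a new reading comes with each control period).
- arm.snapshot(name): name is "side" or "top"; returns the picture (480x640x3 uint8, blue, green, red); there is no depth.
- arm.camera_params(name): a dict with "fx", "fy", "cx", "cy" (pixels), "rvec" (rotation vector, rad) and "tvec" (3), from world to camera coordinates, as OpenCV has them. Camera axes: x right, y down, z forward; pixel columns grow to the right and rows downward; lengths in m; the calibration is good to about 2 mm. A picture is of the moment at which its call begins. camera_params takes no time and is no camera call.
- arm.finish_job(): hands the job in, once; it reports no verdict.
The state is a dict: "t": time; "joints": joint angles; "joint_vel": joint speeds; "effort": joint torques, N m; "ee_pos": TCP position; "eef_rot": TCP orientation; "force": force on the tool from outside, world axes, zero at the start; "moment": the same for the moment, N m; "gripper_width": opening from 0.0 (shut) to 1.0 (fully open).
Only numpy, scipy, OpenCV 4.12 (cv2) and the standard library are available. Lean on these libraries where they do the work, as an engineer would, in place of code of your own. Each camera call takes 0.05 s, during which the arm holds its last target. There are 200 camera calls.

## Working session

There is one attempt and no reset: what is moved stays moved. The work goes in short steps, Python scripts to look and compute and a shell command to move; the robot and the scene stay as the last step left them, time stands still between calls to the robot, and variables do not carry over. Pictures are saved under pics/ and viewed, about 8 in all and at most 12, crops included, and the job is handed in when it is done.

```bash
mkdir -p pics; ls; python3 - <<'E'
from station import arm
import cv2
for n in("top","side"):
    cv2.imwrite(f"pics/{n}0.png",arm.snapshot(n)); print(n,arm.camera_params(n))
s=arm.get_state();print(s)
E
```

```text
pics
top {'fx': 464.6997454695282, 'fy': 464.6997454695282, 'cx': 322.95234247060364, 'cy': 240.6160337496686, 'rvec': array([ 2.12463287, -2.17399292,  0.16387645]), 'tvec': array([-0.00687381,  0.62613718,  0.92441379])}
side {'fx': 451.15661984568607, 'fy': 451.15661984568607, 'cx': 313.92919402186664, 'cy': 233.23743768846208, 'rvec': array([ 0.17512918, -2.71666817,  1.40596773]), 'tvec': array([0.61511429, 0.09554964, 0.91107942])}
{'t': 0.1, 'joints': array([ 1.14151445e+00,  4.94146505e-01,  1.34604914e+00,  5.56263904e-06,
        1.30251255e+00, -9.55414874e-02]), 'joint_vel': array([-0.00109815, -0.00178436, -0.00218943, -0.00168417,  0.00082169,
       -0.00131443]), 'effort': array([-3.70356684e-04, -8.83577871e+01, -3.84558821e+01, -9.73210581e-05,
        5.05884920e-03,  4.39465168e-05]), 'ee_pos': array([0.20463188, 0.59023472, 0.24775083]), 'eef_rot': array([ 8.14733179e-01,  5.79835783e-01, -4.84554017e-04,  2.76266810e-04]), 'force': array([-0.47750684, -0.30441528, -0.16123368]), 'moment': array([ 0.0218821 , -0.04246176, -0.03058139]), 'gripper_width': 1.0014918427195976}
```

View pics/top0.png

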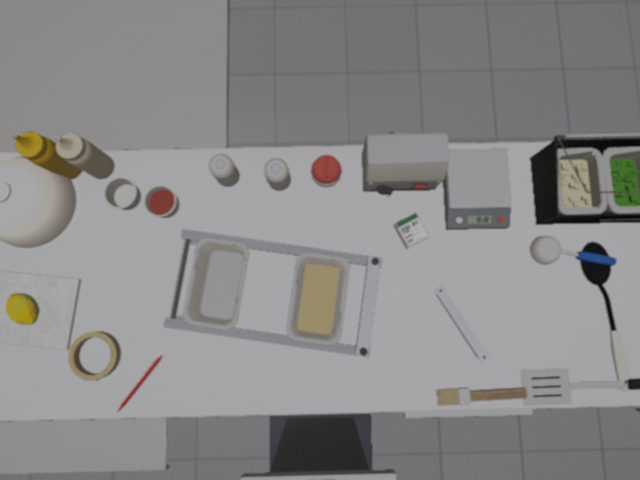

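View pics/side0.png

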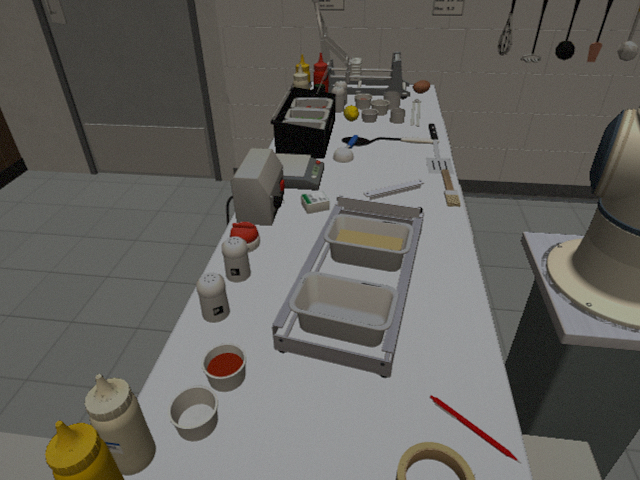

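The top view shows the stand (corners about (185,235), (380,258), (365,353), (167,325)), the empty pan at (215,285), the filled pan at (318,298) and the bar from (440,290) to (483,357). Next I'll view enlarged crops.

```bash
cat > h.py <<'E'
import cv2, numpy as np
from station import arm
def pix2w(n,uv,z):
    p=arm.camera_params(n);R=cv2.Rodrigues(p['rvec'])[0];C=-R.T@p['tvec']
    out=[]
    for (u,v),zz in zip(uv,np.broadcast_to(z,len(uv))):
        d=R.T@np.array([(u-p['cx'])/p['fx'],(v-p['cy'])/p['fy'],1]);out.append(C+d*(zz-C[2])/d[2])
    return np.array(out)
def w2pix(n,P):
    p=arm.camera_params(n);K=np.array([[p['fx'],0,p['cx']],[0,p['fy'],p['cy']],[0,0,1]])
    return cv2.projectPoints(np.array(P,float),p['rvec'],p['tvec'],K,None)[0][:,0]
E
python3 - <<'E'
import cv2
im=cv2.imread('pics/top0.png')
cv2.imwrite('pics/c1.png',cv2.resize(im[220:370,160:390],None,fx=3.4,fy=3.4,interpolation=cv2.INTER_CUBIC))
cv2.imwrite('pics/c2.png',cv2.resize(im[275:375,425:500],None,fx=6,fy=6,interpolation=cv2.INTER_CUBIC))
E
```

```text
(no output)
```

View pics/c1.png

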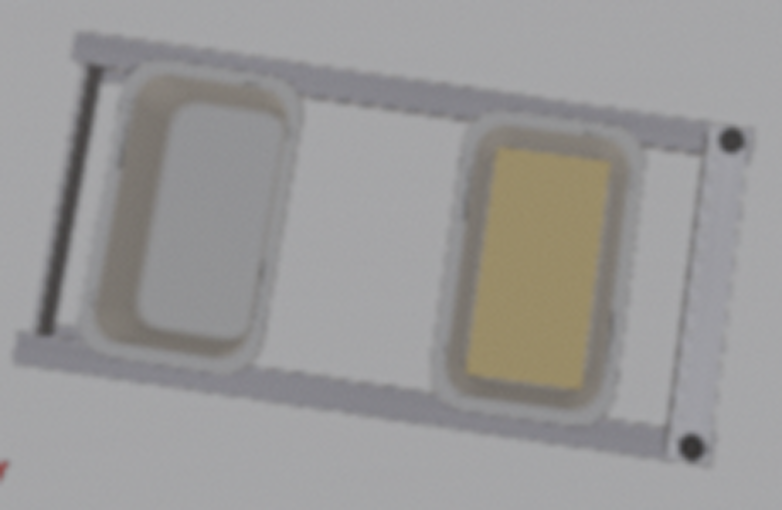

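View pics/c2.png

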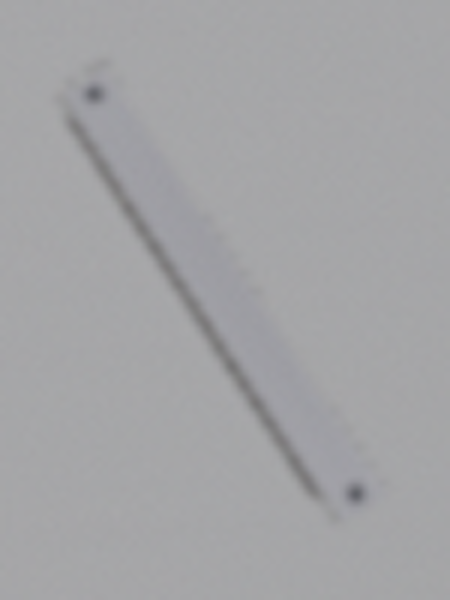

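```bash
python3 - <<'E'
from h import *
f=lambda L,s,ox,oy:[((x+.5)/s-.5+ox,(y+.5)/s-.5+oy) for x,y in L]
np.set_printoptions(precision=4,suppress=True)
A=[(78,33),(715,122),(15,360),(670,458),(305,98),(700,152),(270,368),(660,425)]
w=pix2w('top',f(A,3.4,160,220),.07);print("rails\n",w)
for i in range(0,8,2):
    d=w[i+1]-w[i];print(np.degrees(np.arctan2(d[0],-d[1])),end=' ')
d=w[1]-w[0]+w[3]-w[2];d/=np.linalg.norm(d);y=-d;x=np.array([y[1],-y[0],0])
print('yaw',np.degrees(np.arctan2(x[1],x[0])))
print('x coords',w@x,'y',w@y)
P=pix2w('top',f([(105,210),(283,235),(453,255),(630,280)],3.4,160,220),.074);print('rims y',P@y,'\n',P)
for z in(.07,.096):
  S=pix2w('top',f([(707,150),(670,425)],3.4,160,220),z);print('stop',z,S@y)
B=pix2w('top',f([(94,93),(356,494)],6,425,275),.016);d=B[1]-B[0];print('bar',B,B.mean(0),np.linalg.norm(d),np.degrees(np.arctan2(d[1],d[0])))
p=arm.camera_params('top');R=cv2.Rodrigues(p['rvec'])[0];print('cam',-R.T@p['tvec'])
E
```

```text
rails
 [[ 0.6519  0.2644  0.07  ]
 [ 0.5896 -0.1155  0.07  ]
 [ 0.4597  0.2971  0.07  ]
 [ 0.395  -0.082   0.07  ]
 [ 0.6095  0.1285  0.07  ]
 [ 0.5719 -0.1059  0.07  ]
 [ 0.4516  0.1489  0.07  ]
 [ 0.4138 -0.0769  0.07  ]]
-9.315295112609245 -9.683239631390547 -9.128116327422804 -9.509794611723041 yaw -9.4991824414595
x coords [0.5993 0.6005 0.4044 0.4031 0.58   0.5815 0.4208 0.4208] y [ 0.3683 -0.0166  0.3688 -0.0157  0.2273 -0.0101  0.2214 -0.0075]
rims y [0.3319 0.2261 0.1257 0.0211] 
 [[ 0.5453  0.2452  0.074 ]
 [ 0.5283  0.1408  0.074 ]
 [ 0.5143  0.0414  0.074 ]
 [ 0.4974 -0.0618  0.074 ]]
stop 0.07 [-0.014  -0.0133]
stop 0.096 [-0.0117 -0.011 ]
bar [[ 0.5185 -0.2678  0.016 ]
 [ 0.3782 -0.3504  0.016 ]] [ 0.4484 -0.3091  0.016 ] 0.16277491450461404 -149.4976822300277
cam [ 0.4858 -0.0127  1.0052]
```

```bash
cat >> h.py <<'E'
from scipy.spatial.transform import Rotation as Rot
def go(targets):
    "world targets (x,y,z,tool-x angle deg) -> row values from current pose"
    s=arm.get_state();R=Rot.from_quat(s['eef_rot']).as_matrix();a0=np.degrees(np.arctan2(R[1,0],R[0,0]))
    print('t',round(s['t'],2),'pos',s['ee_pos'].round(4),'ang',a0.round(2),'w',round(s['gripper_width'],3),'F',s['force'].round(1))
    for x,y,z,a in targets:
        d=R.T@(np.array([x,y,z])-s['ee_pos'])*100
        print('dx %.2f dy %.2f dz %.2f yaw %.2f'%(*d,(a0-a+180)%360-180))
# stand frame: ex,ey and centre line x'=0.5015
th=np.radians(-9.5);ex=np.array([np.cos(th),np.sin(th)]);ey=np.array([-np.sin(th),np.cos(th)])
def st(xp,yp):return ex*xp+ey*yp
E
python3 - <<'E'
from h import *
go([(.43,.2,.25,0),(.448,-.309,.12,-59.5)])
print(st(.5015,.176))
E
```

```text
t 0.1 pos [0.2046 0.5902 0.2478] ang 70.88 w 1.001 F [-0.5 -0.3 -0.2]
dx -29.49 dy 34.08 dz -0.20 yaw 70.88
dx -76.98 dy 52.45 dz 12.85 yaw 130.38
[0.52367061 0.09081489]
```

```bash
python3 -m inch '[{"dx":-8,"dy":10,"dz":-0.2,"yaw":10,"claw":-1},{"dx":-29.5,"dy":34,"dz":-0.2,"yaw":70,"claw":-0.5},{"dx":-29.5,"dy":34,"dz":-0.2,"yaw":70,"claw":0},{"dx":-29.5,"dy":34,"dz":-0.2,"yaw":70,"claw":0},{"dx":-29.5,"dy":34,"dz":-0.2,"yaw":70,"claw":0},{"dx":-29.5,"dy":34,"dz":-0.2,"yaw":70,"claw":0},{"dx":-29.5,"dy":34,"dz":-0.2,"yaw":70,"claw":0},{"dx":-29.5,"dy":34,"dz":-0.2,"yaw":70,"claw":0},{"dx":-29.5,"dy":34,"dz":-0.2,"yaw":70,"claw":0},{"dx":-29.5,"dy":34,"dz":-0.2,"yaw":70,"claw":0},{"dx":-29.5,"dy":34,"dz":-0.2,"yaw":70,"claw":0},{"dx":-77,"dy":52.5,"dz":0,"yaw":130.4,"claw":0},{"dx":-77,"dy":52.5,"dz":0,"yaw":130.4,"claw":0},{"dx":-77,"dy":52.5,"dz":0,"yaw":130.4,"claw":0},{"dx":-77,"dy":52.5,"dz":0,"yaw":130.4,"claw":0},{"dx":-77,"dy":52.5,"dz":0,"yaw":130.4,"claw":0},{"dx":-77,"dy":52.5,"dz":0,"yaw":130.4,"claw":0},{"dx":-77,"dy":52.5,"dz":0,"yaw":130.4,"claw":0},{"dx":-77,"dy":52.5,"dz":0,"yaw":130.4,"claw":0},{"dx":-77,"dy":52.5,"dz":0,"yaw":130.4,"claw":0}]'
python3 - <<'E'
from h import *
go([(.4484,-.3091,.12,-59.5),(.4484,-.3091,.02,-59.5)])
E
```

```text
t: 1.77
ee_pos: [0.4429, -0.1764, 0.2488]
eef_rot: [0.866, -0.5, -0.0, -0.0]
force: [1.9, 0.3, 1.2]
gripper_width: 0.5
t 1.77 pos [ 0.4429 -0.1764  0.2488] ang -59.98 w 0.5 F [1.9 0.3 1.2]
dx 11.77 dy 6.16 dz 12.87 yaw -0.48
dx 11.77 dy 6.16 dz 22.87 yaw -0.48
```

```bash
python3 -m inch '[{"dx":11.8,"dy":6.2,"dz":12.9,"yaw":-0.5,"claw":0},{"dx":11.8,"dy":6.2,"dz":12.9,"yaw":-0.5,"claw":0},{"dx":11.8,"dy":6.2,"dz":12.9,"yaw":-0.5,"claw":0},{"dx":11.8,"dy":6.2,"dz":12.9,"yaw":-0.5,"claw":0},{"dx":11.8,"dy":6.2,"dz":12.9,"yaw":-0.5,"claw":0},{"dx":11.8,"dy":6.2,"dz":12.9,"yaw":-0.5,"claw":0},{"dx":11.8,"dy":6.2,"dz":12.9,"yaw":-0.5,"claw":0},{"dx":11.8,"dy":6.2,"dz":12.9,"yaw":-0.5,"claw":0}]'
python3 - <<'E'
from h import *
go([(.4484,-.3091,.02,-59.5)])
im=arm.snapshot('top');cv2.imwrite('pics/t2.png',cv2.resize(im[260:390,420:530],None,fx=4.5,fy=4.5,interpolation=cv2.INTER_CUBIC))
E
```

```text
t: 2.43
ee_pos: [0.4499, -0.3068, 0.1203]
eef_rot: [0.87, -0.493, -0.0, -0.0]
force: [-0.0, -0.7, 0.7]
gripper_width: 0.504
t 2.43 pos [ 0.4499 -0.3068  0.1203] ang -59.02 w 0.504 F [-0.  -0.7  0.7]
dx 0.12 dy 0.25 dz 10.03 yaw 0.48
```

View pics/t2.png

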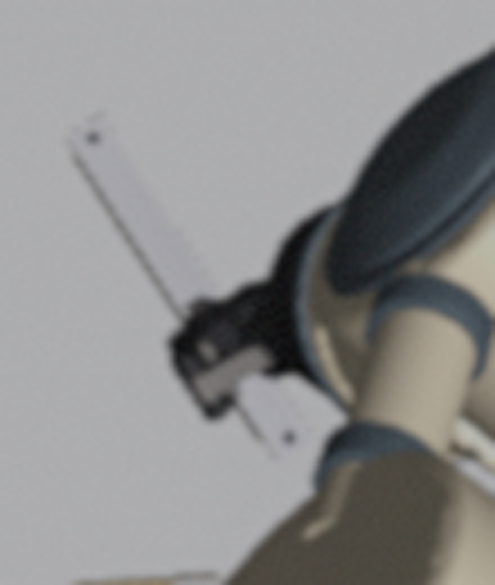

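The gripper straddles the bar, with the bar's end dots at (92,138) and (288,437) in the crop. I'll descend and grip.

```bash
python3 -m inch '[{"dx":0.1,"dy":0.25,"dz":4,"yaw":0.5,"claw":0},{"dx":0.1,"dy":0.25,"dz":7,"yaw":0.5,"claw":0},{"dx":0.1,"dy":0.25,"dz":9,"yaw":0.5,"claw":0},{"dx":0.1,"dy":0.25,"dz":10,"yaw":0.5,"claw":0},{"dx":0.1,"dy":0.25,"dz":10,"yaw":0.5,"claw":0},{"dx":0.1,"dy":0.25,"dz":10,"yaw":0.5,"claw":0.3},{"dx":0.1,"dy":0.25,"dz":10,"yaw":0.5,"claw":0.6},{"dx":0.1,"dy":0.25,"dz":10,"yaw":0.5,"claw":1},{"dx":0.1,"dy":0.25,"dz":10,"yaw":0.5,"claw":1},{"dx":0.1,"dy":0.25,"dz":10,"yaw":0.5,"claw":1},{"dx":0.1,"dy":0.25,"dz":10,"yaw":0.5,"claw":1},{"dx":0.1,"dy":0.25,"dz":10,"yaw":0.5,"claw":1}]' 40
python3 - <<'E'
from h import *
go([(*st(.5015,.176),.16,-99.5)])
E
```

```text
t: 3.48
ee_pos: [0.449, -0.31, 0.0215]
eef_rot: [0.868, -0.496, 0.001, 0.0]
force: [0.7, 3.2, 9.6]
gripper_width: 0.219
t 3.48 pos [ 0.449  -0.31    0.0215] ang -59.52 w 0.219 F [0.7 3.2 9.6]
dx -30.72 dy -26.78 dz -13.89 yaw 39.98
```

```bash
python3 -m inch '[{"dx":0,"dy":0,"dz":-4,"yaw":0,"claw":1},{"dx":0,"dy":0,"dz":-8,"yaw":0,"claw":1},{"dx":0,"dy":0,"dz":-12,"yaw":0,"claw":1},{"dx":-3,"dy":-2.6,"dz":-13.9,"yaw":5,"claw":1},{"dx":-6,"dy":-5.2,"dz":-13.9,"yaw":10,"claw":1},{"dx":-9,"dy":-7.8,"dz":-13.9,"yaw":15,"claw":1},{"dx":-12,"dy":-10.4,"dz":-13.9,"yaw":20,"claw":1},{"dx":-15,"dy":-13,"dz":-13.9,"yaw":25,"claw":1},{"dx":-18,"dy":-15.6,"dz":-13.9,"yaw":30,"claw":1},{"dx":-21,"dy":-18.2,"dz":-13.9,"yaw":35,"claw":1},{"dx":-24,"dy":-20.8,"dz":-13.9,"yaw":40,"claw":1},{"dx":-27,"dy":-23.4,"dz":-13.9,"yaw":40,"claw":1},{"dx":-29,"dy":-25.2,"dz":-13.9,"yaw":40,"claw":1},{"dx":-30.2,"dy":-26.3,"dz":-13.9,"yaw":40,"claw":1},{"dx":-30.7,"dy":-26.8,"dz":-13.9,"yaw":40,"claw":1},{"dx":-30.7,"dy":-26.8,"dz":-13.9,"yaw":40,"claw":1},{"dx":-30.7,"dy":-26.8,"dz":-13.9,"yaw":40,"claw":1},{"dx":-30.7,"dy":-26.8,"dz":-13.9,"yaw":40,"claw":1}]'
python3 - <<'E'
from h import *
go([(*st(.5015,.176),.10,-99.5)])
im=arm.snapshot('top');cv2.imwrite('pics/t3.png',cv2.resize(im[215:365,220:340],None,fx=4,fy=4,interpolation=cv2.INTER_CUBIC))
im=arm.snapshot('side');cv2.imwrite('pics/s3.png',im)
E
```

```text
t: 4.98
ee_pos: [0.5233, 0.0898, 0.1591]
eef_rot: [-0.646, 0.764, -0.0, -0.0]
force: [-0.6, -0.3, -1.6]
gripper_width: 0.22
t 4.98 pos [0.5233 0.0898 0.1591] ang -99.57 w 0.22 F [-0.6 -0.3 -1.6]
dx -0.10 dy -0.02 dz 5.91 yaw -0.07
```

View pics/t3.png

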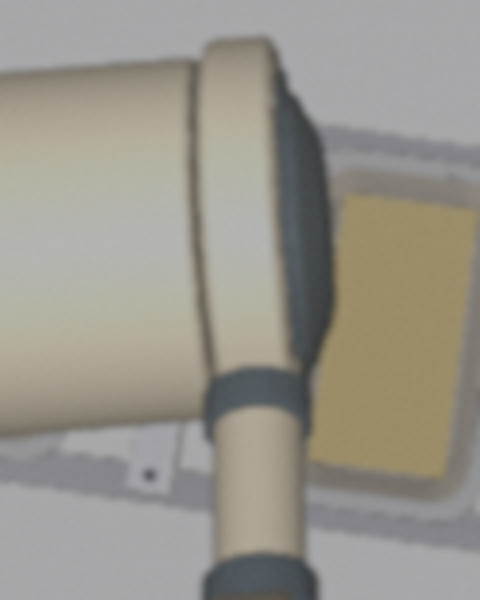

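The arm hides most of the bar in the top view; only the near-end dot at (150,475) in the crop shows. I'll check the side view as well.

```bash
python3 - <<'E'
from h import *
u=[((x+.5)/4-.5+220,(y+.5)/4-.5+215) for x,y in[(150,475),(147,493),(130,486),(166,492)]]
w=pix2w('top',u,.1536)[:,:2];print('x',w@ex-.5015,'y',w@ey)
im=cv2.imread('pics/s3.png')
cv2.imwrite('pics/s3c.png',cv2.resize(im[190:380,260:440],None,fx=4.2,fy=3.15*4.2/3.15*.75,interpolation=cv2.INTER_CUBIC) if 0 else cv2.resize(im[190:380,260:440],None,fx=3.1,fy=3.1,interpolation=cv2.INTER_CUBIC))
E
```

```text
x [-0.08024946 -0.0882723  -0.08630988 -0.08663043] y [0.17391529 0.17396029 0.18201437 0.16559297]
```

View pics/s3c.png

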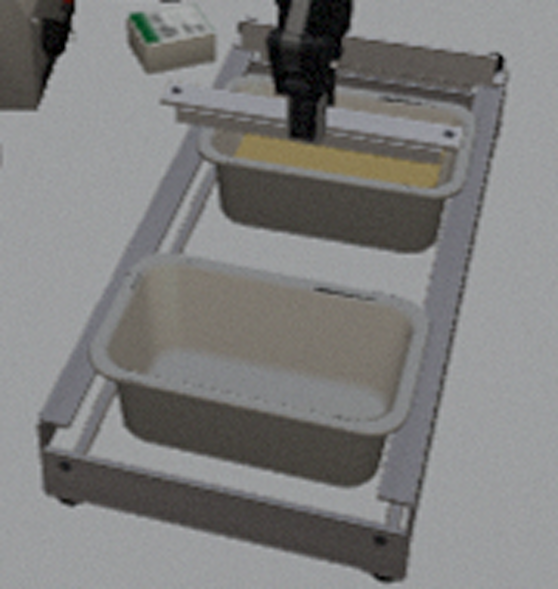

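The side view shows the bar's dots at (176,91) and (449,133), with the rail tops' left ends at (40,424)/(72,425) and (381,498)/(413,506).

```bash
python3 - <<'E'
from h import *
np.set_printoptions(precision=4,suppress=True)
f=lambda L:[((x+.5)/3.1-.5+260,(y+.5)/3.1-.5+190) for x,y in L]
g=lambda L,z:(lambda w:print(np.c_[w@ex-.5015,w@ey]))(pix2w('side',f(L),z)[:,:2])
print('dots');g([(176,91),(449,133)],.1536)
d=pix2w('side',f([(176,91),(449,133)]),.1536);v=d[1]-d[0];print(np.linalg.norm(v),np.degrees(np.arctan2(v[1],v[0])))
print('rail');g([(40,424),(72,425),(381,498),(413,506)],.07)
print('rail far');g([(507,75),(158,250),(430,335)],.07)
print('pan rims: empty near/far mid, filled near mid');g([(240,398),(300,275),(330,180)],.074)
E
```

```text
dots
[[ 0.0812  0.174 ]
 [-0.0808  0.1728]]
0.1619447926189564 170.92584005682156
rail
[[ 0.095   0.3745]
 [ 0.0787  0.3704]
 [-0.0841  0.3723]
 [-0.0999  0.3728]]
rail far
[[-0.1012 -0.0314]
 [ 0.0787  0.2227]
 [-0.0895  0.2504]]
pan rims: empty near/far mid, filled near mid
[[-0.0013  0.3307]
 [-0.0095  0.2256]
 [-0.0071  0.1304]]
```

```bash
python3 -m inch '[{"dx":-0.2,"dy":0.15,"dz":2,"yaw":0,"claw":1},{"dx":-0.2,"dy":0.15,"dz":4,"yaw":0,"claw":1},{"dx":-0.2,"dy":0.15,"dz":5.4,"yaw":0,"claw":1},{"dx":-0.2,"dy":0.15,"dz":5.9,"yaw":0,"claw":1},{"dx":-0.2,"dy":0.15,"dz":5.9,"yaw":0,"claw":1},{"dx":-0.2,"dy":0.15,"dz":5.9,"yaw":0,"claw":1},{"dx":-0.2,"dy":0.15,"dz":5.9,"yaw":0,"claw":1}]'
python3 - <<'E'
from h import *
go([])
im=arm.snapshot('side');cv2.imwrite('pics/s4.png',im)
cv2.imwrite('pics/s4c.png',cv2.resize(im[205:295,300:430],None,fx=6,fy=6,interpolation=cv2.INTER_CUBIC))
E
```

```text
t: 5.67
ee_pos: [0.5229, 0.0929, 0.1007]
eef_rot: [-0.646, 0.763, -0.0, 0.0]
force: [-0.4, 0.3, -1.6]
gripper_width: 0.218
t 5.67 pos [0.5229 0.0929 0.1007] ang -99.54 w 0.218 F [-0.4  0.3 -1.6]
```

View pics/s4c.png

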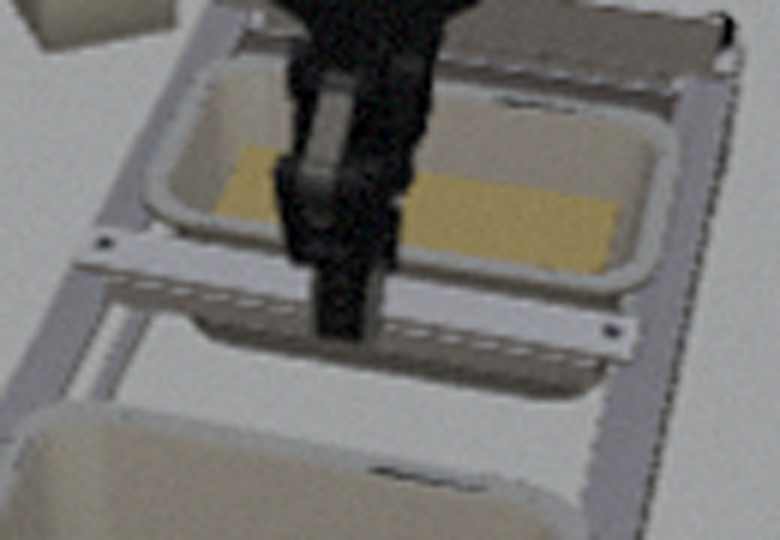

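Held 9 mm above the rails, the bar's dots are at (105,243) and (612,331); the rails' inner edges run through (70,400) on the left and (585,490) on the right.

```bash
python3 - <<'E'
from h import *
np.set_printoptions(precision=4,suppress=True)
f=lambda L:[((x+.5)/6-.5+300,(y+.5)/6-.5+205) for x,y in L]
g=lambda n,L,z:(lambda w:print(n,np.c_[w@ex-.5015,w@ey].tolist() if 0 else np.c_[w@ex-.5015,w@ey]))(pix2w('side',f(L),z)[:,:2])
g('dots',[(105,243),(612,331)],.0952)
g('tips',[(73,264),(634,357)],.0902)
g('inner L R',[(103,310),(70,400),(598,430),(582,500)],.07)
g('outer R L',[(735,130),(690,330),(645,530),(5,385),(105,210)],.07)
E
```

```text
dots [[ 0.08    0.1761]
 [-0.0817  0.1761]]
tips [[ 0.0886  0.1833]
 [-0.0895  0.1805]]
inner L R [[ 0.0802  0.1788]
 [ 0.0768  0.225 ]
 [-0.0824  0.1934]
 [-0.0826  0.2263]]
outer R L [[-0.1042  0.0182]
 [-0.1031  0.1364]
 [-0.1022  0.234 ]
 [ 0.0985  0.2237]
 [ 0.0957  0.1259]]
```

```bash
python3 -m inch '[{"dx":0,"dy":0.08,"dz":0.4,"claw":1},{"dx":0,"dy":0.08,"dz":0.8,"claw":1},{"dx":0,"dy":0.08,"dz":1.1,"claw":1},{"dx":0,"dy":0.08,"dz":1.3,"claw":1},{"dx":0,"dy":0.08,"dz":1.5,"claw":1},{"dx":0,"dy":0.08,"dz":1.5,"claw":1}]'
```

```text
schema error: expected keys dx, dy, dz, yaw, claw
```

```bash
python3 -m inch '[{"dx":0,"dy":0.08,"dz":0.4,"yaw":0,"claw":1},{"dx":0,"dy":0.08,"dz":0.8,"yaw":0,"claw":1},{"dx":0,"dy":0.08,"dz":1.1,"yaw":0,"claw":1},{"dx":0,"dy":0.08,"dz":1.3,"yaw":0,"claw":1},{"dx":0,"dy":0.08,"dz":1.5,"yaw":0,"claw":1},{"dx":0,"dy":0.08,"dz":1.5,"yaw":0,"claw":1}]'
```

```text
t: 6.22
ee_pos: [0.5214, 0.0932, 0.0843]
eef_rot: [-0.646, 0.763, 0.0, -0.0]
force: [-0.2, -0.3, -2.3]
gripper_width: 0.22
```

The bar's lower part is already below the rail tops with no contact force, so it fits between the rails. I'll seat it next.

```bash
python3 -m inch '[{"dx":0,"dy":0,"dz":0.15,"yaw":0,"claw":1},{"dx":0,"dy":0,"dz":0.25,"yaw":0,"claw":1},{"dx":0,"dy":0,"dz":0.35,"yaw":0,"claw":1},{"dx":0,"dy":0,"dz":0.35,"yaw":0,"claw":1}]'
```

```text
t: 6.55
ee_pos: [0.5215, 0.0932, 0.0812]
eef_rot: [-0.646, 0.763, 0.0, -0.0]
force: [-0.7, 1.0, -1.3]
gripper_width: 0.22
```

```bash
python3 -m inch '[{"dx":0,"dy":0,"dz":0.05,"yaw":0,"claw":0.5},{"dx":0,"dy":0,"dz":0.05,"yaw":0,"claw":0.3},{"dx":0,"dy":0,"dz":0.05,"yaw":0,"claw":0.15},{"dx":0,"dy":0,"dz":0.05,"yaw":0,"claw":0.15},{"dx":0,"dy":0,"dz":0.05,"yaw":0,"claw":0.15},{"dx":0,"dy":0,"dz":0.05,"yaw":0,"claw":0.15},{"dx":0,"dy":0,"dz":-2,"yaw":0,"claw":0.15},{"dx":0,"dy":0,"dz":-5,"yaw":0,"claw":0.15},{"dx":0,"dy":0,"dz":-9,"yaw":0,"claw":0.15},{"dx":0,"dy":0,"dz":-12,"yaw":0,"claw":0.15},{"dx":0,"dy":0,"dz":-12,"yaw":0,"claw":1},{"dx":0,"dy":0,"dz":-12,"yaw":0,"claw":1}]'
python3 - <<'E'
from h import *
go([(*st(.5015,.376),.20,-99.5),(*st(.5015,.376),.086,-99.5)])
im=arm.snapshot('side');cv2.imwrite('pics/s5.png',im)
cv2.imwrite('pics/s5c.png',cv2.resize(im[190:380,260:440],None,fx=3.1,fy=3.1,interpolation=cv2.INTER_CUBIC))
E
```

```text
t: 7.55
ee_pos: [0.5224, 0.0933, 0.203]
eef_rot: [-0.646, 0.763, -0.001, 0.001]
force: [1.0, 0.1, -0.7]
gripper_width: 0.156
t 7.55 pos [0.5224 0.0933 0.203 ] ang -99.52 w 0.156 F [ 1.   0.1 -0.7]
dx -19.77 dy -0.15 dz 0.32 yaw -0.02
dx -19.76 dy -0.11 dz 11.72 yaw -0.02
```

View pics/s5c.png

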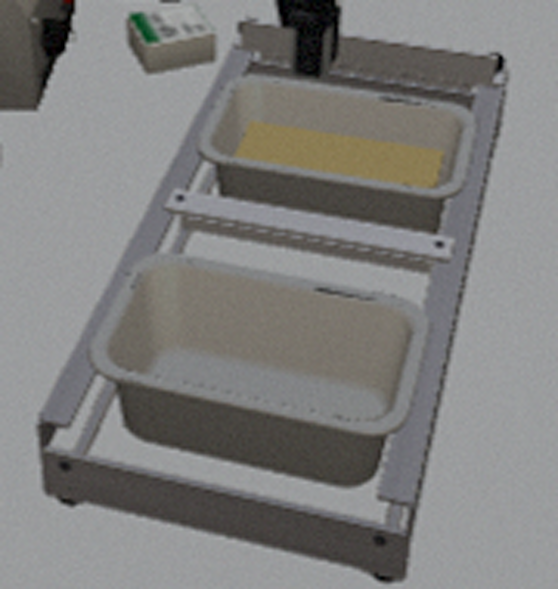

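The bar lies flat across both rails between the pans: its dots are at (180,199) and (440,245), and the fingers are clear. I'll push with the open fingers side by side along stand x, giving two contact points that keep the row square.

```bash
python3 -m inch '[{"dx":-4,"dy":-0.1,"dz":0,"yaw":-7,"claw":0},{"dx":-8,"dy":-0.1,"dz":0,"yaw":-14,"claw":-1},{"dx":-12,"dy":-0.1,"dz":0,"yaw":-21,"claw":-1},{"dx":-16,"dy":-0.1,"dz":0,"yaw":-28,"claw":-1},{"dx":-20,"dy":-0.1,"dz":0,"yaw":-35,"claw":-1},{"dx":-20,"dy":-0.1,"dz":0,"yaw":-42,"claw":-1},{"dx":-20,"dy":-0.1,"dz":0,"yaw":-49,"claw":-1},{"dx":-20,"dy":-0.1,"dz":0,"yaw":-56,"claw":-1},{"dx":-20,"dy":-0.1,"dz":0,"yaw":-63,"claw":-1},{"dx":-20,"dy":-0.1,"dz":0,"yaw":-70,"claw":-1},{"dx":-20,"dy":-0.1,"dz":0,"yaw":-77,"claw":-1},{"dx":-20,"dy":-0.1,"dz":0,"yaw":-84,"claw":-1},{"dx":-20,"dy":-0.1,"dz":0,"yaw":-90,"claw":-1},{"dx":-20,"dy":-0.1,"dz":0,"yaw":-90,"claw":-1},{"dx":-20,"dy":-0.1,"dz":0,"yaw":-90,"claw":-1},{"dx":-20,"dy":-0.1,"dz":0,"yaw":-90,"claw":-1}]'
python3 - <<'E'
from h import *
go([(*st(.500,.376),.067,-9.5)])
E
```

```text
t: 8.93
ee_pos: [0.5553, 0.2902, 0.2004]
eef_rot: [0.996, -0.085, -0.001, 0.0]
force: [-0.3, 0.5, -0.4]
gripper_width: 0.996
t 8.93 pos [0.5553 0.2902 0.2004] ang -9.75 w 0.996 F [-0.3  0.5 -0.4]
dx 0.03 dy 0.17 dz 13.34 yaw -0.25
```

```bash
python3 -m inch '[{"dx":0,"dy":0.1,"dz":4,"yaw":-0.25,"claw":-1},{"dx":0,"dy":0.1,"dz":8,"yaw":-0.25,"claw":-1},{"dx":0,"dy":0.1,"dz":11,"yaw":-0.25,"claw":-1},{"dx":0,"dy":0.1,"dz":13,"yaw":-0.25,"claw":-1},{"dx":0,"dy":0.1,"dz":13.3,"yaw":-0.25,"claw":-1},{"dx":0,"dy":0.1,"dz":13.3,"yaw":-0.25,"claw":-1},{"dx":0,"dy":0.1,"dz":13.3,"yaw":-0.25,"claw":-1}]'
python3 - <<'E'
from h import *
go([(*st(.5,.2373),.067,-9.5)])
im=arm.snapshot('side')
cv2.imwrite('pics/s6c.png',cv2.resize(im[190:390,240:440],None,fx=3,fy=3,interpolation=cv2.INTER_CUBIC))
E
```

```text
t: 9.52
ee_pos: [0.556, 0.2896, 0.0693]
eef_rot: [0.997, -0.081, 0.0, -0.0]
force: [0.3, -0.6, 0.2]
gripper_width: 1.001
t 9.52 pos [0.556  0.2896 0.0693] ang -9.34 w 1.001 F [ 0.3 -0.6  0.2]
dx -0.10 dy 14.01 dz 0.22 yaw 0.16
```

View pics/s6c.png

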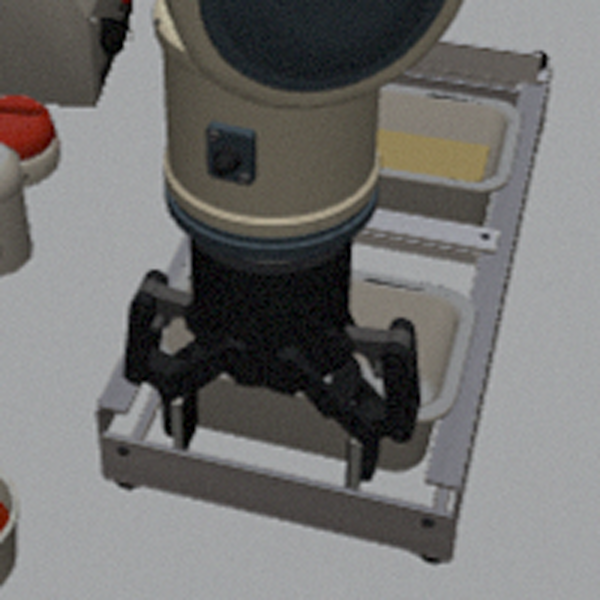

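Both fingers stand inside the rails behind the empty pan, tips at about (180,445) and (365,475). I'll start the push.

```bash
python3 -m inch '[{"dx":-0.1,"dy":1.2,"dz":0.3,"yaw":0.15,"claw":-1},{"dx":-0.1,"dy":2.2,"dz":0.3,"yaw":0.15,"claw":-1},{"dx":-0.1,"dy":2.8,"dz":0.3,"yaw":0.15,"claw":-1},{"dx":-0.1,"dy":3.1,"dz":0.3,"yaw":0.15,"claw":-1},{"dx":-0.1,"dy":3.4,"dz":0.3,"yaw":0.15,"claw":-1},{"dx":-0.1,"dy":3.7,"dz":0.3,"yaw":0.15,"claw":-1},{"dx":-0.1,"dy":4,"dz":0.3,"yaw":0.15,"claw":-1},{"dx":-0.1,"dy":4.3,"dz":0.3,"yaw":0.15,"claw":-1},{"dx":-0.1,"dy":4.6,"dz":0.3,"yaw":0.15,"claw":-1},{"dx":-0.1,"dy":4.9,"dz":0.3,"yaw":0.15,"claw":-1},{"dx":-0.1,"dy":5.2,"dz":0.3,"yaw":0.15,"claw":-1},{"dx":-0.1,"dy":5.5,"dz":0.3,"yaw":0.15,"claw":-1},{"dx":-0.1,"dy":5.8,"dz":0.3,"yaw":0.15,"claw":-1},{"dx":-0.1,"dy":6.1,"dz":0.3,"yaw":0.15,"claw":-1},{"dx":-0.1,"dy":6.4,"dz":0.3,"yaw":0.15,"claw":-1},{"dx":-0.1,"dy":6.7,"dz":0.3,"yaw":0.15,"claw":-1},{"dx":-0.1,"dy":7,"dz":0.3,"yaw":0.15,"claw":-1}]'
```

```text
t: 10.98
ee_pos: [0.5432, 0.2201, 0.0653]
eef_rot: [0.997, -0.082, -0.0, -0.0]
force: [0.4, 4.0, 1.7]
gripper_width: 1.003
```

```bash
python3 -m inch '[{"dx":0,"dy":0.3,"dz":0,"yaw":0,"claw":-1},{"dx":0,"dy":0.6,"dz":0,"yaw":0,"claw":-1},{"dx":0,"dy":0.9,"dz":0,"yaw":0,"claw":-1},{"dx":0,"dy":1.2,"dz":0,"yaw":0,"claw":-1},{"dx":0,"dy":1.5,"dz":0,"yaw":0,"claw":-1},{"dx":0,"dy":1.8,"dz":0,"yaw":0,"claw":-1},{"dx":0,"dy":2.1,"dz":0,"yaw":0,"claw":-1},{"dx":0,"dy":2.4,"dz":0,"yaw":0,"claw":-1},{"dx":0,"dy":2.7,"dz":0,"yaw":0,"claw":-1},{"dx":0,"dy":3,"dz":0,"yaw":0,"claw":-1}]'; python3 - <<'E'
from h import *
go([(*st(.5,.2373),.067,-9.5)])
E
```

```text
t: 11.82
ee_pos: [0.5382, 0.1905, 0.0653]
eef_rot: [0.997, -0.082, -0.0, -0.0]
force: [1.2, 3.4, 1.5]
gripper_width: 1.0
t 11.82 pos [0.5382 0.1905 0.0653] ang -9.43 w 1.0 F [1.2 3.4 1.5]
dx 0.05 dy 3.94 dz -0.17 yaw 0.07
```

```bash
python3 -m inch '[{"dx":0,"dy":0.3,"dz":0,"yaw":0.1,"claw":-1},{"dx":0,"dy":0.6,"dz":0,"yaw":0.1,"claw":-1},{"dx":0,"dy":0.9,"dz":0,"yaw":0.1,"claw":-1},{"dx":0,"dy":1.2,"dz":0,"yaw":0.1,"claw":-1},{"dx":0,"dy":1.5,"dz":0,"yaw":0.1,"claw":-1},{"dx":0,"dy":1.8,"dz":0,"yaw":0.1,"claw":-1},{"dx":0,"dy":2.1,"dz":0,"yaw":0.1,"claw":-1},{"dx":0,"dy":2.4,"dz":0,"yaw":0.1,"claw":-1},{"dx":0,"dy":2.6,"dz":0,"yaw":0.1,"claw":-1},{"dx":0,"dy":2.8,"dz":0,"yaw":0.1,"claw":-1},{"dx":0,"dy":2.9,"dz":0,"yaw":0.1,"claw":-1}]'
```

```text
t: 12.73
ee_pos: [0.5335, 0.162, 0.0653]
eef_rot: [0.997, -0.083, 0.0, -0.0]
force: [-0.1, 4.8, 0.6]
gripper_width: 1.001
```

```bash
python3 -m inch '[{"dx":0,"dy":0.1,"dz":0,"yaw":0,"claw":-1},{"dx":0,"dy":0.2,"dz":0,"yaw":0,"claw":-1},{"dx":0,"dy":0.3,"dz":0,"yaw":0,"claw":-1}]'
```

```text
t: 12.98
ee_pos: [0.5331, 0.1592, 0.0653]
eef_rot: [0.997, -0.083, 0.0, -0.0]
force: [0.6, 4.5, 1.1]
gripper_width: 0.999
```

```bash
python3 -m inch '[{"dx":0,"dy":0.1,"dz":0,"yaw":0,"claw":-1},{"dx":0,"dy":0.2,"dz":0,"yaw":0,"claw":-1}]'; python3 - <<'E'
from h import *
go([(*st(.5,.2373),.067,-9.5)])
E
```

```text
t: 13.15
ee_pos: [0.5327, 0.1572, 0.0653]
eef_rot: [0.997, -0.083, 0.0, -0.0]
force: [1.3, 5.1, 0.0]
gripper_width: 1.0
t 13.15 pos [0.5327 0.1572 0.0653] ang -9.53 w 1.0 F [1.3 5.1 0. ]
dx 0.05 dy 0.57 dz -0.17 yaw -0.03
```

```bash
python3 -m inch '[{"dx":0,"dy":0.1,"dz":0,"yaw":0,"claw":-1},{"dx":0,"dy":0.2,"dz":0,"yaw":0,"claw":-1}]'
```

```text
t: 13.32
ee_pos: [0.5324, 0.1553, 0.0653]
eef_rot: [0.997, -0.083, 0.0, -0.0]
force: [1.0, 5.6, 1.0]
gripper_width: 1.003
```

```bash
python3 -m inch '[{"dx":0,"dy":0.1,"dz":0,"yaw":0,"claw":-1},{"dx":0,"dy":0.1,"dz":0,"yaw":0,"claw":-1}]'
```

```text
t: 13.48
ee_pos: [0.5322, 0.1542, 0.0653]
eef_rot: [0.997, -0.083, 0.0, -0.0]
force: [0.8, 3.4, 1.7]
gripper_width: 0.996
```

```bash
python3 -m inch '[{"dx":0,"dy":0.1,"dz":0,"yaw":0,"claw":-1},{"dx":0,"dy":0.1,"dz":0,"yaw":0,"claw":-1}]'
```

```text
t: 13.65
ee_pos: [0.532, 0.1532, 0.0653]
eef_rot: [0.997, -0.083, -0.0, -0.0]
force: [0.8, 3.3, 1.4]
gripper_width: 0.998
```

```bash
python3 -m inch '[{"dx":0,"dy":0.1,"dz":0,"yaw":0,"claw":-1},{"dx":0,"dy":0.1,"dz":0,"yaw":0,"claw":-1}]'
```

```text
t: 13.82
ee_pos: [0.5321, 0.1528, 0.0653]
eef_rot: [0.997, -0.083, 0.0, -0.0]
force: [1.2, 10.4, 0.0]
gripper_width: 0.998
```

```bash
python3 -m inch '[{"dx":0,"dy":0.1,"dz":0,"yaw":0,"claw":-1},{"dx":0,"dy":0.1,"dz":0,"yaw":0,"claw":-1}]'; python3 - <<'E'
from h import *
im=arm.snapshot('top');cv2.imwrite('pics/t7c.png',cv2.resize(im[220:370,160:390],None,fx=3.4,fy=3.4,interpolation=cv2.INTER_CUBIC))
E
```

```text
t: 13.98
ee_pos: [0.5322, 0.1526, 0.0654]
eef_rot: [0.997, -0.083, 0.0, -0.001]
force: [1.4, 19.6, -1.6]
gripper_width: 0.996
```

View pics/t7c.png

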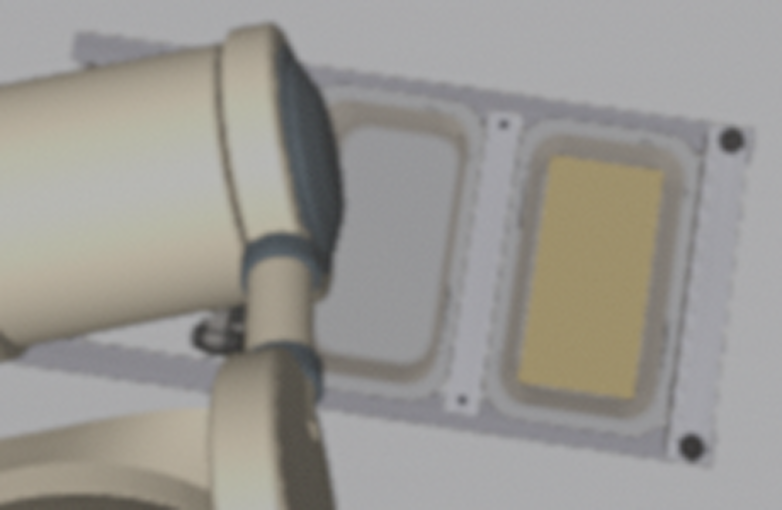

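The row is tight: force jumped to 19.6 N, and the picture shows the filled pan against the stop at about (695,280), with the bar between the pans from (503,125) to (462,400) and no visible gap. I'll ease off and retreat.

```bash
python3 -m inch '[{"dx":0,"dy":-0.2,"dz":0,"yaw":0,"claw":-1},{"dx":0,"dy":-0.5,"dz":0,"yaw":0,"claw":-1},{"dx":0,"dy":-1.5,"dz":0,"yaw":0,"claw":-1},{"dx":0,"dy":-3,"dz":0,"yaw":0,"claw":-1},{"dx":0,"dy":-5,"dz":-1,"yaw":0,"claw":-1},{"dx":0,"dy":-8,"dz":-4,"yaw":0,"claw":-1},{"dx":0,"dy":-11,"dz":-7,"yaw":0,"claw":-1},{"dx":0,"dy":-14,"dz":-10,"yaw":0,"claw":-1},{"dx":0,"dy":-17,"dz":-13,"yaw":0,"claw":-1},{"dx":0,"dy":-20,"dz":-16,"yaw":0,"claw":-1},{"dx":2,"dy":-23,"dz":-18,"yaw":0,"claw":-1},{"dx":0,"dy":-27,"dz":-18,"yaw":0,"claw":-1},{"dx":0,"dy":-30,"dz":-18,"yaw":0,"claw":-1},{"dx":0,"dy":-30,"dz":-18,"yaw":0,"claw":-1},{"dx":0,"dy":-30,"dz":-18,"yaw":0,"claw":-1}]'; python3 - <<'E'
from h import *
im=arm.snapshot('top');a=cv2.resize(im[220:370,160:390],None,fx=3.4,fy=3.4,interpolation=cv2.INTER_CUBIC)
cv2.imwrite('pics/t8c.png',a);go([])
E
```

```text
t: 15.28
ee_pos: [0.5803, 0.45, 0.2446]
eef_rot: [0.997, -0.082, -0.0, 0.0]
force: [-0.1, 0.6, -0.0]
gripper_width: 0.996
t 15.33 pos [0.5806 0.4485 0.2447] ang -9.44 w 1.001 F [ 0.1 -1.   0.2]
```

View pics/t8c.png

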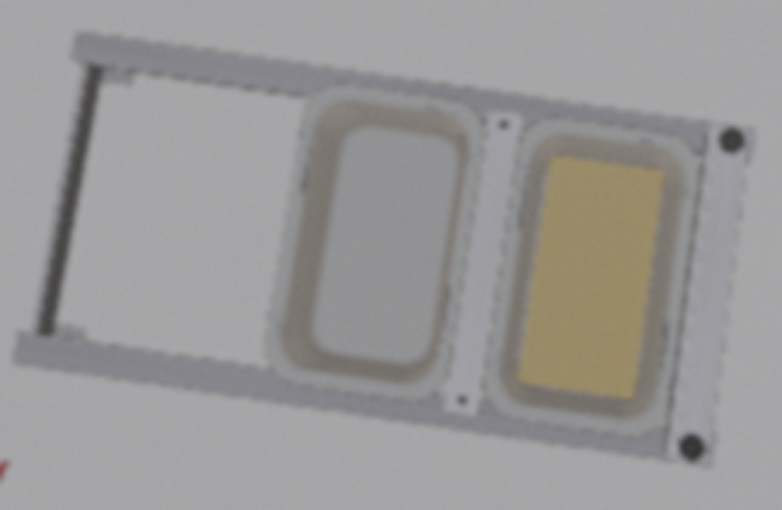

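The retreat left the row unchanged. One numeric check of squareness and gaps before handing in.

```bash
python3 - <<'E'
from h import *
np.set_printoptions(precision=4,suppress=True)
a=cv2.imread('pics/t8c.png');g=cv2.cvtColor(a,cv2.COLOR_BGR2GRAY).astype(float)
f=lambda L:[((x+.5)/3.4-.5+160,(y+.5)/3.4-.5+220) for x,y in L]
def dot(x,y):
    w=g[y-9:y+10,x-9:x+10];m=np.clip(np.percentile(w,60)-15-w,0,None);Y,X=np.mgrid[-9:10,-9:10];return x+(m*X).sum()/m.sum(),y+(m*Y).sum()/m.sum()
d=[dot(503,125),dot(462,400)];b=[(732,140),(691,447)]
for n,L,z in(('bar',d,.075),('stop',[(707,150),(670,425)],.096)):
    w=pix2w('top',f(L),z);v=w[0]-w[1];print(n,L,np.degrees(np.arctan2(v[1],v[0])),w[:,:2]@ey)
w=pix2w('top',f([(288,235)]),.074);print('outer rim',w[:,:2]@ey)
E
```

```text
bar [(np.float64(503.2763713080169), np.float64(124.0886075949367)), (np.float64(461.92681426814266), np.float64(399.7539975399754))] -9.553018621215914 [0.1078 0.108 ]
stop [(707, 150), (670, 425)] -9.760625311427365 [-0.0117 -0.011 ]
outer rim [0.2232]
```

```bash
python3 -c "
from station import arm
print(arm.finish_job())"
```

```text
the job is handed in; nothing more can be done
None
```

The adapter bar lies across both rails between the pans. The row is pushed up tight against the end stop, and I handed the job in at about 15.3 s of the 51 s allowed. No verdict is reported.

- **Placing the bar:** I pinched it, lowered it between the rails with no contact force and let go. The picture afterwards showed it lying flat with the fingers clear.
- **Pushing:** I used the two open fingers side by side from the left end. The force stayed at about 3 to 6 N while the row slid, then rose to 10 N and 19.6 N when it was tight. I eased off at that point and drew the arm clear.
- **Final checks:**
  - The bar's angle is -9.55°, against -9.5° for the stand and about -9.8° for the stop face.
  - The bar's centre is within about 0.5 mm of where a gap-free row would put it.
  - The outer rim of the empty pan read 3 mm short of the computed value. I put that down to my rim readings, because the pans measured about 3 mm too narrow in the first picture too.
- **Camera disagreement:** the two cameras differed by about 2 mm on where the bar sat sideways. I split the difference, and the bar dropped in freely.
- **Not measured:** I did not check the pans' squareness separately, only by eye in the last picture. I also did not measure the bystanders again; the arm never went near them.

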